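# Start key, then hold the measuring-wheel arm up for its reference reading

### The job

Wake the pipe X-ray unit: turn the red start key on the control unit clockwise to its stop, then let it go so that it springs all the way back. Then raise the measuring-wheel arm at the tail of the orange tube against its spring, right up to its upper stop, and finish still holding it there with the gripper, so that the unit can take its reference reading. Leave everything else on the bench where it lies.

Things in the scene. Friction and masses are not known exactly. Their poses are not given: they have to be found in the camera images.
- control_unit: grey bench control unit with orange corners, 260 (x) x 320 (y) x 130 mm high, fixed. Origin: centre of its underside; its -x side faces the robot. The red start key stands upright on its top at x -45, y -70 mm of this frame; within 80 mm of the key nothing is more than 7 mm above the top.
- key: red plastic bow of the start key: an upright flat block 30 mm wide (its x) x 10 mm thick (its y) x 28 mm high (its z). Origin: centre of the bow, 165 mm above the bench; its underside is 21 mm above the control unit's top, over a 5 mm high bezel 34 mm across. Pinch it across its 10 mm thickness; it turns about its own vertical axis.
- key_switch (a joint): turn of the start key in rad, clockwise seen from above positive: 0 at rest (bow along the control unit's x), 1.05 (60 degrees) at the stop. A spring returns it: about 0.05 N m at rest, 0.15 N m at the stop.
- xray_unit: orange X-ray tube, 170 mm diameter, 500 mm long, in black clamp frames on wooden saddles, 240 mm high with its grips, fixed. Origin: on the bench, vertically below the hinge of the measuring-wheel arm. The tube lies along -y of this frame (its 196 mm wide tail frame has its face 41 mm behind the hinge); the arm points to +y, clear of the tube.
- wheel_arm_hinge (a point): centre of the arm's hinge, between two aluminium cheeks (48 mm wide over all), 150 mm above the bench. The hinge axis is level, along the xray_unit's x. The wheel's axle moves on a circle of 150 mm radius about this point, in the upright plane through the xray_unit's y axis.
- fork: the measuring-wheel arm: two aluminium plates, 18 mm high, 28 mm wide over both, run 150 mm from the hinge to the axle of a black-tyred wheel with orange hub (60 mm diameter). Take it from above across its two flat axle nuts: 34 mm over the nuts, each 18 mm in diameter. Origin: centre of the axle. x along the axle, y outward along the arm away from the hinge, z square to both, upward.
- wheel_arm (a joint): raise of the measuring-wheel arm, rad: 0 at rest on its lower stop (arm sloping 0.60 rad down from the hinge, axle 65 mm above the bench), 1.05 at its upper stop (sloping 0.45 rad up, axle 215 mm above the bench). Lifting takes about 5 N at the axle at first and 11 N at the upper stop; let go, it springs back down.
- tape_a: roll of silver tape, 96 mm diameter, 50 mm high, yellow inside, bystander; origin centre of underside
- tape_b: second roll of silver tape, same, bystander
- step_wedge: steel step wedge 120 x 40 mm, steps from 5 to 30 mm high, bystander; origin centre of underside
- spare_wheel: spare measuring wheel lying flat, 60 mm diameter, 14 mm high, bystander; origin centre of underside
- wrench: steel wrench 150 mm long lying flat, bystander
- marker_tray: small blue tray of lead markers, 60 x 80 x 16 mm, bystander; origin centre of underside

How it is judged (in metres and radians):
On the way, in this order (a step that is already met when the one before it is completed fails the run):
1. the start key is turned to its stop (within 0.1 rad) (value of joint key_switch above 0.95 rad), for 0.1 s.
2. the key is let go and has sprung back (within 0.1 rad of rest, fingers off it) (value of joint key_switch below 0.1 rad and contact force between the fingers and key below 0.3 N), for 0.2 s.
3. the measuring-wheel arm is raised to its upper stop (within 0.07 rad) by the fingers (value of joint wheel_arm above 0.98 rad and contact force between the fingers and fork above 2 N), for 0.5 s.
At the end, for the whole second after the job is handed in: The measuring-wheel arm is held by the fingers (contact force over 2 N) at its upper stop, 1.05 rad, within 0.07 rad, and stays so; the start key is back at rest within 0.1 rad and not touched; every bystander is within 20 mm of where it lay (all of step 3 and value of joint key_switch below 0.1 rad and contact force between the arm and key below 0.3 N and distance of each of tape_a, tape_b, step_wedge, spare_wheel, wrench, marker_tray from where it was at the start of the episode below 0.02 m); the arm keeps its last pose, push and grip.
It fails at once if a bystander on the bench is pushed more than 20 mm (distance of any of tape_a, tape_b, step_wedge, spare_wheel, wrench, marker_tray from where it was at the start of the episode above 0.02 m).
It also fails if it takes over 48 s, if anything falls off the work surface, if the arm or the gripper's body presses on something with over 40 N, if the wrist force passes 120 N, or if a joint passes its speed limit or range.

### The arm

A 6-joint arm with a two-finger parallel gripper is mounted at the origin on the work surface. World frame = base frame: x ahead of the robot, y to its left, z up, the work surface at z = 0. Lengths are in mm, angles in degrees, forces in N, time in s.
With the tool pointing down it reaches from about 350 to 850 mm from the base axis. Payload 8.1 kg.
Tool frame: the origin (TCP) lies midway between the tips of the shut fingers; the grasp point (between the pads) lies 19 mm behind it; z points along the fingers, y is the line along which they close (so a half turn about z gives the same grasp; the last joint's range is limited). The gripper opens to 85 mm and grips with 20 to 120 N. Pads are 22 mm wide; open, the fingers measure 114 mm over their backs; the gripper's body (76 mm by 85 mm) begins 54 mm behind the grasp point. The pads swing forward as they close: fully open they stand 13 mm farther back than shut.
Start: joints at [61.455, 7.471, 85.268, -0, 87.261, -4.893], TCP at [240.685, 549.614, 231.292] pointing down, gripper open.
Joint ranges: [-169.43, 169.43], [-51.17, 129.36], [1.28, 143.12], [-76.62, 256.62], [0, 156.53], [-152.29, 152.29]. Speed limits (degrees/s): [136.94, 136.94, 159.86, 180, 180, 180].

### API

Orientations are given as [roll, pitch, yaw] about the fixed x, y, z axes, in that order (R = Rz(yaw) Ry(pitch) Rx(roll)).
In Python, from bench import sense, snapshot, order, finder gives the robot as it stands.
- The arm moves only by the tool send_rows, never from a script. Its argument "steps" is a list of rows, each a list of 2 entries, a list of its own where there are three numbers: the shift along the world's x, y, z in units of 30 mm (1.0 is 30 mm), then the turn, a rotation vector about the world's x, y, z in rad. In form: [[[dx, dy, dz], [wx, wy, wz]], ...]. A call has 1 to 10 rows; each row is the pose to reach, as a shift and turn from the pose commanded when the call began; what a row does not reach only later rows make up. A row lasts 1/8 s, in which the tool goes at most 62.5 mm and 10.7 degrees, less where a joint would pass 70% of its speed; a pose out of reach is approached as far as the arm can. A call with a gripper value outside its range is refused whole. "fingers" is the closure, from 0 (fully open) to 1 (shut), set as the call begins (left out, the last holds). The fingers move at their own pace and stop on an object; "squeeze" is the grip in N (left out, the last holds). Time passes only in rows, so rows that repeat a pose let the fingers close. It gives the time, the measured TCP pose, the force, the opening and the grip force at its end, in the units of the state.
- sense(): the state, without advancing time (a new reading comes with each control period).
- snapshot(name): name is "scene" or "top"; returns a dict with "img" (400x640x3 uint8, red, green, blue), "K" (3x3 intrinsics, pixels), "pose" (4x4, takes a point from camera to world coordinates). Camera axes: x right, y up, looking along -z (the intrinsics and any distortion apply to the point x, -y, -z); pixel columns grow to the right and rows downward; lengths in mm; the calibration is good to about 2 mm. A picture is of the moment at which its call begins. There is no depth.
- order.hand_in(): hands the job in; it is judged then, once.
Trained networks look in the newest picture that a camera, given by its name, has taken for a name from the list of things; names that differ only in an ending like _2 or _b are one class to them, and where a whole thing is asked for, a point or a joint stands for the part that bears it (a point fixed in the world has none). Each returns a list of dicts, best first, with "confidence" (0 to 1); they miss things now and then, are a little off and sometimes report something else, mostly with a low value. They report only what shows in the picture. A call takes as long as a camera call.
- finder.find_in(label, camera): "box" ([left, top, width, height] as shares, 0 to 1, of the picture: columns of its width, rows of its height, round what is visible of it).
- finder.trace(label, camera): "mask" (400x640 bool, what is visible of it) and "box" ([left, top, width, height] as shares, 0 to 1, of the picture: columns of its width, rows of its height, round what is visible of it).
- finder.pinpoint(label, camera): "at" ([column, row] as shares, 0 to 1, of the picture: columns of its width, rows of its height: a listed point, or the origin of a listed thing).
The state is a dict: "time": time; "joint_pos": joint angles; "qd": joint speeds; "joint_efforts": joint torques, N m; "tool_pos": TCP position; "tcp_rot": TCP orientation; "ft_force": force on the tool from outside, world axes, zero at the start; "wrist_torque": the same for the moment, N m; "finger_gap": finger opening in mm; "grip_force": force on a finger pad.
Only numpy, scipy, OpenCV 4.12 (cv2) and the standard library are available. Lean on these libraries where they do the work, as an engineer would, in place of code of your own. Each camera call takes 0.05 s, during which the arm holds its last target. There are 200 camera calls.

## Working session

There is one attempt and no reset: what is moved stays moved. The work goes in short steps, Python scripts to look and compute and a tool call to move; the robot and the scene stay as the last step left them, time stands still between calls to the robot, and variables do not carry over. Pictures are saved under pics/ and viewed, at most 10 in all, crops included, and the job is handed in when it is done.

Besides the shell and the picture viewer there is one more tool, called after "Request:" as a command line: name --argument value ..., lists and objects as JSON in quotes. send_rows: Moves the arm, as the interface text tells. Its arguments: {"type":"object","properties":{"steps":{"type":"array"},"fingers":{"type":"number"},"squeeze":{"type":"number"}},"required":["steps"]}

```bash
mkdir -p pics
cat > h.py <<'E'
import numpy as np, cv2
from bench import sense, snapshot, order, finder
def ray(s,px):
    K=np.array(s["K"]);P=np.array(s["pose"])
    d=np.linalg.inv(K)@np.array([px[0],px[1],1.]); d=np.array([d[0],-d[1],-d[2]])
    return P[:3,3],P[:3,:3]@d
def at_z(s,px,z):
    o,d=ray(s,px); return o+d*(z-o[2])/d[2]
def proj(s,p):
    P=np.array(s["pose"]);c=P[:3,:3].T@(np.array(p)-P[:3,3]);v=np.array(s["K"])@np.array([c[0],-c[1],-c[2]]);return v[:2]/v[2]
def tri(rs):
    A=np.zeros((3,3));b=np.zeros(3)
    for o,d in rs:
        d=d/np.linalg.norm(d);M=np.eye(3)-np.outer(d,d);A+=M;b+=M@o
    return np.linalg.solve(A,b)
def save(n,img): cv2.imwrite("pics/"+n,img[:,:,::-1])
E
cat > m.py <<'E'
from h import *
np.set_printoptions(precision=1,suppress=True)
S={}
for c in("scene","top"):
    s=S[c]=snapshot(c); save(c+"1.png",s["img"]); print(c,np.array(s["pose"])[:3,3], {k for k in s})
    np.savez(c+"1.npz",**{k:s[k] for k in("img","K","pose")})
for n,z in(("key",165),("wheel_arm_hinge",150),("fork",65),("control_unit",0),("xray_unit",0)):
    R=[]
    for c in S:
        for r in finder.pinpoint(n,c)[:1]:
            px=np.array(r["at"])*[640,400]; R.append(ray(S[c],px)); print(n,c,round(r["confidence"],2),px,at_z(S[c],px,z))
    if len(R)==2: print("  tri",tri(R))
print(sense())
E
python3 m.py
```

```text
scene [1209.1  171.8  775.3] {'K', 'img', 'pose'}
top [ 518.5  152.5 1264.6] {'K', 'img', 'pose'}
key scene 0.58 [384.5 176.7] [509.1 292.  165. ]
key top 0.39 [241.6 222.4] [519.2 288.1 165. ]
  tri [519.3 288.6 173.8]
wheel_arm_hinge scene 0.86 [205.2 176.6] [ 520.2 -132.3  150. ]
wheel_arm_hinge top 0.71 [360.4 154. ] [669.8  34.3 150. ]
  tri [668.3  -5.6 291.5]
fork scene 0.96 [261.3 207.3] [531.3  -3.7  65. ]
fork top 0.73 [374.8 216. ] [536.7  -8.8  65. ]
  tri [536.3  -5.3  70.3]
control_unit scene 0.91 [407.6 233.2] [536.5 370.7  -0. ]
control_unit top 0.89 [217.3 209. ] [551.6 368.3   0. ]
  tri [551.2 365.9  16.8]
xray_unit top 0.56 [418.  218.2] [ 533.2 -123.7    0. ]
{'time': 0.6, 'joint_pos': array([61.5,  7.5, 85.3,  0. , 87.3, -4.9]), 'qd': array([-0. ,  0. ,  0.1,  0. ,  0.2,  0.1]), 'joint_efforts': array([ -0. , -56.9, -50.1,  -0. ,   0. ,  -0. ]), 'tool_pos': array([240.7, 549.6, 231.3]), 'tcp_rot': array([180. ,   0. , 156.3]), 'ft_force': array([-0.3, -0.7, -0.2]), 'wrist_torque': array([-0., -0., -0.]), 'grip_force': 0.0, 'finger_gap': 85.43339645683353}
```

Run:
```python
import cv2
a=cv2.imread("pics/top1.png")
cv2.imwrite("pics/topc.png",cv2.resize(a[110:310,170:450],(784,560),interpolation=cv2.INTER_CUBIC))
```

```text
(no output)
```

View pics/scene1.png

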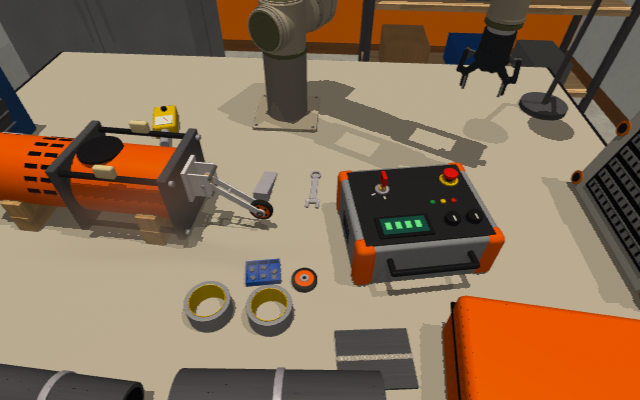

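View pics/topc.png

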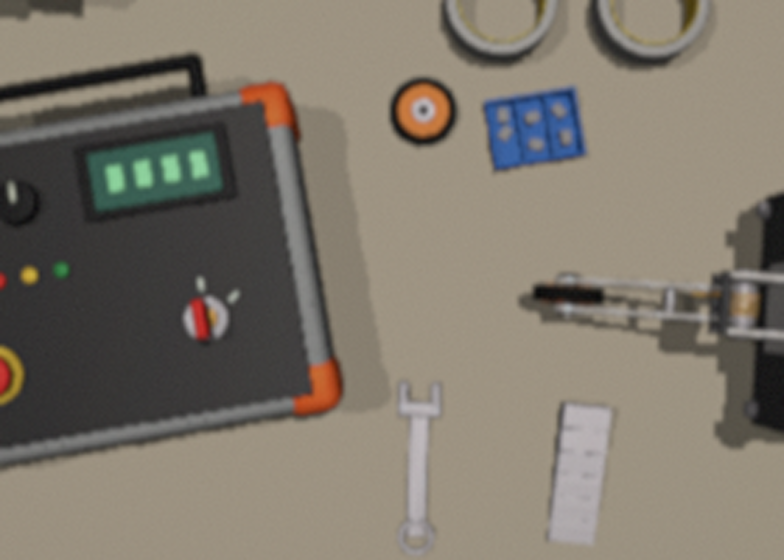

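The scene picture shows the key at (383,178), the fork wheel at (261,208) and the hinge at about (198,180). In the top crop the key is at (201,319), with its bow along (198,303)–(206,338). The axle nuts are near (568,297) and the hinge near (742,300). The bystanders are clear of both spots.

```bash
cat > m2.py <<'E'
from h import *
np.set_printoptions(precision=1,suppress=True)
T=np.load("top1.npz");C=np.load("scene1.npz")
o=lambda x,y:(170+(x+.5)/2.8-.5,110+(y+.5)/2.8-.5)
def ang(a,b,z):
    p,q=at_z(T,o(*a),z),at_z(T,o(*b),z); d=q-p; return p,q,np.degrees(np.arctan2(d[1],d[0]))
print("unit side",ang((325,370),(293,130),130)); print("front",ang((295,405),(0,460),130))
R=[]
for s,w in((C,(375,165,392,188)),(T,(232,212,252,236))):
    im=s["img"].astype(int);m=(im[...,0]>110)&(im[...,1]<70)&(im[...,2]<70)
    y,x=np.nonzero(m);k=(x>=w[0])&(x<=w[2])&(y>=w[1])&(y<=w[3]);x=x[k];y=y[k]
    c=(x.mean(),y.mean());R.append(ray(s,c));print("red",c,len(x),x.min(),x.max(),y.min(),y.max(),at_z(s,c,165),at_z(s,c,172))
print("key",tri(R))
print("nuts",at_z(T,o(568,276),65),at_z(T,o(565,315),65))
print("hinge",at_z(T,o(742,301),150),"wheel end",at_z(T,o(533,292),65))
print("clamp face",at_z(T,o(765,200),150),at_z(T,o(752,430),150))
print("plates far/near", [at_z(T,o(*p),z) for p,z in(((590,278),75),((710,283),135),((590,315),75),((710,320),135))])
E
python3 m2.py
python3 - <<'E'
import cv2
a=cv2.imread("pics/scene1.png")
cv2.imwrite("pics/scc.png",cv2.resize(a[145:235,160:300],(784,504),interpolation=cv2.INTER_CUBIC))
E
```

```text
unit side (array([477.5, 195.2, 130. ]), array([666. , 222.3, 130. ]), np.float64(8.20321601007884))
front (array([450. , 218.3, 130. ]), array([405.6, 447.5, 130. ]), np.float64(100.97291297781915))
red (np.float64(384.025), np.float64(175.225)) 40 381 387 171 186 [504.  291.2 165. ] [512.1 289.8 172. ]
red (np.float64(241.0), np.float64(223.12962962962962)) 54 238 243 217 230 [517.6 289.3 165. ] [517.6 288.5 172. ]
key [517.7 288.4 176.8]
nuts [554.7  -3.5  65. ] [522.3  -1.1  65. ]
hinge [ 533.9 -127.2  150. ] wheel end [541.1  25.6  65. ]
clamp face [ 612.4 -145.2  150. ] [ 434.7 -134.6  150. ]
plates far/near [array([552.9, -20.4,  75. ]), array([ 548. , -105.8,  135. ]), array([522.4, -20.5,  75. ]), array([ 519.1, -105.8,  135. ])]
```

View pics/scc.png

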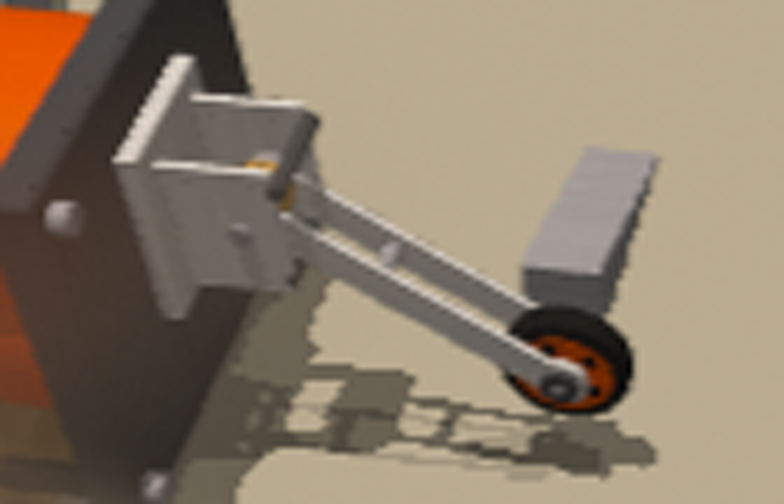

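Key at (518, 289), with the unit yawed about 9.6°. Axle at (538.5, -2.5), with the X-ray unit yawed about -3°; the horizontal hinge-to-axle distance of 125 mm matches the 124 mm expected. Moving above the key.

Request:
send_rows --steps '[[[1.2, -1.1, 0], [0, 0, 0.08]], [[2.4, -2.2, 0], [0, 0, 0.16]], [[3.6, -3.4, 0], [0, 0, 0.24]], [[4.8, -4.5, 0], [0, 0, 0.32]], [[6, -5.6, 0], [0, 0, 0.4]], [[7.2, -6.8, 0], [0, 0, 0.48]], [[8.3, -7.8, 0], [0, 0, 0.54]], [[9.23, -8.69, -0.4], [0, 0, 0.581]], [[9.23, -8.69, -0.8], [0, 0, 0.581]], [[9.23, -8.69, -0.8], [0, 0, 0.581]]]' --fingers 0 --squeeze 40

```text
time: 1.85
tool_pos: [516.5, 288.8, 205.8]
tcp_rot: [-180.0, -0.2, -170.4]
ft_force: [-0.5, -0.5, 0.1]
finger_gap: 85.2
grip_force: 0.0
```

Run:
```python
from h import *
s=snapshot("scene");t=snapshot("top");print(sense()["tool_pos"],sense()["tcp_rot"],sense()["joint_pos"],proj(s,[518,289,165]),proj(t,[518,289,165]))
a=cv2.resize(s["img"][90:240,300:480],(480,400),interpolation=cv2.INTER_CUBIC)
b=cv2.resize(t["img"][160:280,190:290],(310,400),interpolation=cv2.INTER_CUBIC)
save("k2.png",np.hstack([a,b]))
```

```text
[516.86303404 289.72039497 207.40346679] [ 1.79988231e+02 -2.10386535e-02 -1.70318327e+02] [ 2.43047786e+01  7.00620164e+00  8.82713109e+01  1.67701350e-02
  8.47398736e+01 -7.53784327e+01] [383.43495698 179.16317241] [241.16464896 222.95871654]
```

View pics/k2.png

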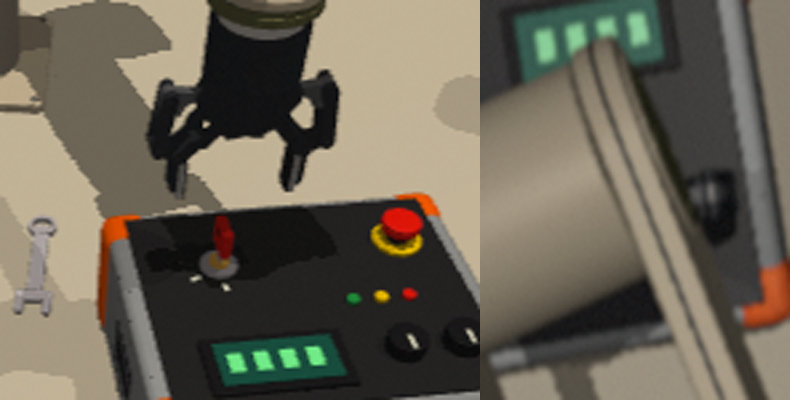

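The picture shows the open fingers at (180,185) and (290,185), straddling the key at (223,235). Descending and pinching.

Request:
send_rows --steps '[[[0, 0, -0.5], [0, 0, 0]], [[0, 0, -1], [0, 0, 0]], [[0, 0, -1.5], [0, 0, 0]], [[0, 0, -1.93], [0, 0, 0]], [[0, 0, -1.93], [0, 0, 0]], [[0, 0, -1.93], [0, 0, 0]]]'

```text
time: 2.7
tool_pos: [517.8, 289.0, 149.7]
tcp_rot: [180.0, 0.0, -170.4]
ft_force: [-0.0, -0.2, 0.4]
finger_gap: 85.3
grip_force: 0.0
```

Request:
send_rows --steps '[[[0, 0, 0], [0, 0, 0]], [[0, 0, 0], [0, 0, 0]], [[0, 0, 0], [0, 0, 0]], [[0, 0, 0], [0, 0, 0]], [[0, 0, 0], [0, 0, 0]], [[0, 0, 0], [0, 0, 0]], [[0, 0, 0], [0, 0, 0]], [[0, 0, 0], [0, 0, 0]]]' --fingers 1 --squeeze 40

```text
time: 3.7
tool_pos: [517.6, 288.9, 149.6]
tcp_rot: [180.0, 0.0, -170.4]
ft_force: [-0.7, -0.2, 3.7]
finger_gap: 9.1
grip_force: 42.6
```

Pinched: the gap is about 10 mm and the side force is small. Turning clockwise.

Request:
send_rows --steps '[[[0, 0, 0], [0, 0, -0.14]], [[0, 0, 0], [0, 0, -0.28]], [[0, 0, 0], [0, 0, -0.42]], [[0, 0, 0], [0, 0, -0.56]], [[0, 0, 0], [0, 0, -0.7]], [[0, 0, 0], [0, 0, -0.84]], [[0, 0, 0], [0, 0, -0.97]], [[0, 0, 0], [0, 0, -1.05]], [[0, 0, 0], [0, 0, -1.05]], [[0, 0, 0], [0, 0, -1.05]]]'

```text
time: 4.95
tool_pos: [517.1, 287.4, 149.6]
tcp_rot: [-179.8, 0.1, 129.5]
ft_force: [-5.6, -7.8, 7.6]
finger_gap: 9.5
grip_force: 43.9
```

```bash
python3 -c "
from h import *
s=sense();print({k:s[k] for k in('tcp_rot','ft_force','wrist_torque','grip_force','finger_gap')})"
```

```text
{'tcp_rot': array([-1.79831165e+02,  6.81177447e-02,  1.29468001e+02]), 'ft_force': array([-5.62274255, -7.84844706,  7.60211146]), 'wrist_torque': array([-1.30643389,  0.88127892,  0.37001643]), 'grip_force': 43.89880657196045, 'finger_gap': 9.460222479214114}
```

Request:
send_rows --steps '[[[0, 0, 0], [0, 0, -0.04]], [[0, 0, 0], [0, 0, -0.08]], [[0, 0, 0], [0, 0, -0.08]], [[0, 0, 0], [0, 0, -0.08]]]'

```text
time: 5.45
tool_pos: [517.1, 287.3, 149.6]
tcp_rot: [-179.8, 0.1, 125.0]
ft_force: [-4.7, -8.6, 8.2]
finger_gap: 9.3
grip_force: 73.3
```

```bash
python3 -c "
from h import *
s=sense();print({k:s[k] for k in('tcp_rot','ft_force','wrist_torque','grip_force','finger_gap')})"
```

```text
{'tcp_rot': array([-1.79830125e+02,  1.07043222e-01,  1.24973615e+02]), 'ft_force': array([-4.65911606, -8.58487294,  8.21747546]), 'wrist_torque': array([-1.41106781,  0.87304443,  1.57916735]), 'grip_force': 73.278997130692, 'finger_gap': 9.294346102369836}
```

The torque jumped to 1.6 N m, so the key is on its stop. Releasing and letting it spring back.

Request:
send_rows --steps '[[[0, 0, 0], [0, 0, 0]], [[0, 0, 0], [0, 0, 0]], [[0, 0, 0], [0, 0, 0]], [[0, 0, 0], [0, 0, 0]], [[0, 0, 0], [0, 0, 0]], [[0, 0, 0], [0, 0, 0]], [[0, 0, 0], [0, 0, 0]], [[0, 0, 0], [0, 0, 0]]]' --fingers 0

```text
time: 6.45
tool_pos: [517.6, 288.9, 149.4]
tcp_rot: [-180.0, -0.0, 124.9]
ft_force: [0.7, -0.1, -0.2]
finger_gap: 85.4
grip_force: 0.0
```

Request:
send_rows --steps '[[[0, 0, 0.7], [0, 0, 0]], [[0, 0, 1.4], [0, 0, 0]], [[0, 0, 2.1], [0, 0, 0]], [[0, 0, 2.8], [0, 0, 0]], [[0, -1, 2.8], [0, 0, -0.1]], [[0.1, -2, 2.8], [0, 0, -0.2]], [[0.2, -3, 2.8], [0, 0, -0.3]], [[0.3, -4, 2.8], [0, 0, -0.4]], [[0.4, -5, 2.8], [0, 0, -0.5]], [[0.4, -5, 2.8], [0, 0, -0.5]]]'

```text
time: 7.7
tool_pos: [529.8, 137.2, 233.5]
tcp_rot: [180.0, 0.0, 96.1]
ft_force: [0.2, 0.1, -1.3]
finger_gap: 85.3
grip_force: 0.0
```

Run:
```python
from h import *
s=snapshot("scene");t=snapshot("top");q=sense();print(q["tool_pos"],q["tcp_rot"],q["joint_pos"],q["ft_force"])
a=cv2.resize(s["img"][120:240,340:460],(400,400),interpolation=cv2.INTER_CUBIC)
b=cv2.resize(t["img"][180:260,200:280],(400,400),interpolation=cv2.INTER_CUBIC)
save("k3.png",np.hstack([a,b]))
```

```text
[529.6131456  139.06784235 233.46307662] [ 1.79993492e+02 -2.73303175e-02  9.62788812e+01] [ 9.32951588e+00 -7.09785336e-01  9.35461332e+01  2.69784589e-02
  8.71556989e+01  3.04929934e+00] [-0.52564185 -0.3522015   0.7797998 ]
```

View pics/k3.png

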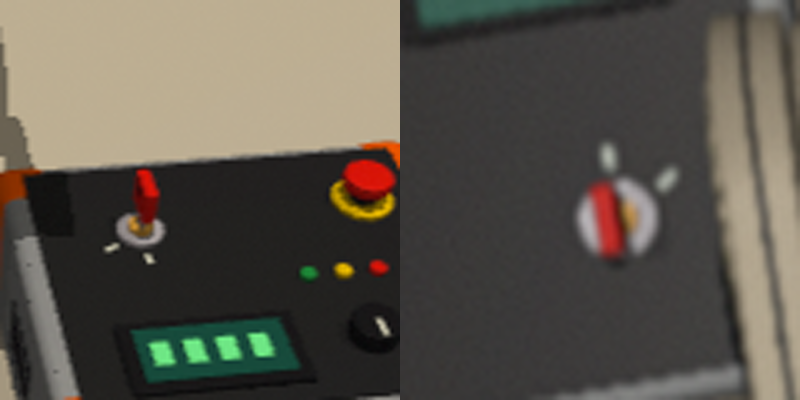

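The key is back at rest: the bow lies along the unit at (605,220) in the right half, pointing at the first mark. Moving above the axle.

Request:
send_rows --steps '[[[0.05, -1, 0], [0, 0, -0.04]], [[0.1, -2, 0], [0, 0, -0.08]], [[0.2, -3, 0], [0, 0, -0.12]], [[0.3, -4, 0], [0, 0, -0.16]], [[0.3, -4.72, -0.5], [0, 0, -0.162]], [[0.3, -4.72, -1.3], [0, 0, -0.162]], [[0.3, -4.72, -2.2], [0, 0, -0.162]], [[0.3, -4.72, -3], [0, 0, -0.162]], [[0.3, -4.72, -3], [0, 0, -0.162]], [[0.3, -4.72, -3], [0, 0, -0.162]]]'

```text
time: 9.05
tool_pos: [539.2, -2.1, 144.5]
tcp_rot: [179.9, -0.0, 87.0]
ft_force: [-0.7, 0.7, -0.0]
finger_gap: 85.8
grip_force: 0.0
```

Run:
```python
from h import *
s=snapshot("scene");q=sense();print(q["tool_pos"],q["tcp_rot"],q["joint_pos"],q["ft_force"])
print("axle px",proj(s,[538.5,-2.5,65]),"tcp px",proj(s,q["tool_pos"]),finder.pinpoint("fork","scene")[:1])
save("f1.png",cv2.resize(s["img"][90:240,160:340],(720,600),interpolation=cv2.INTER_CUBIC))
```

```text
[539.52439406  -2.25775198 144.90775193] [1.79881652e+02 3.47648241e-04 8.70216062e+01] [-5.68875407e+00  1.32485919e+00  1.00901018e+02  5.37329489e-03
  7.76558910e+01 -2.71150393e+00] [-0.20485336 -0.90502038 -0.71705031]
axle px [261.31922749 209.38360558] tcp px [258.15647756 186.13941898] [{'at': [0.4066, 0.519], 'confidence': 0.63}]
```

View pics/f1.png

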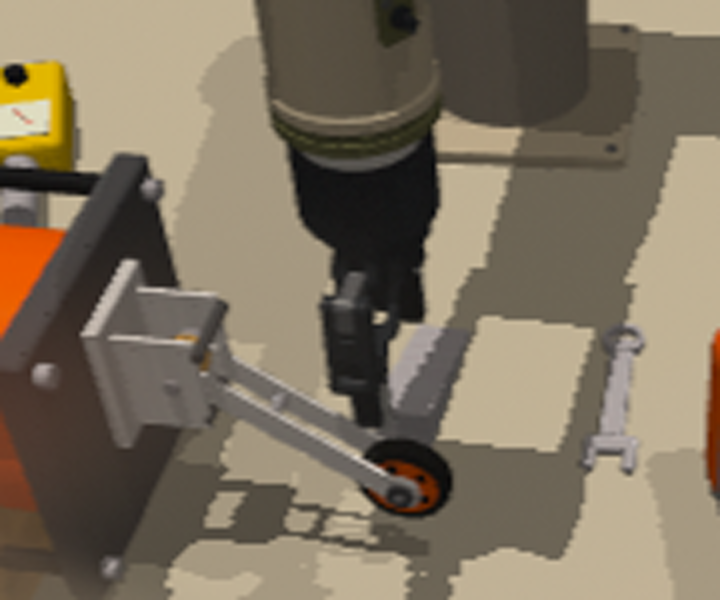

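The wheel's near nut is at crop (400,495), which is full-frame (260,214) and where I predicted it. The tool is centred above it. Descending and gripping.

Request:
send_rows --steps '[[[0, 0, -0.7], [0, 0, 0]], [[0, 0, -1.4], [0, 0, 0]], [[0, 0, -2], [0, 0, 0]], [[0, 0, -2.6], [0, 0, 0]], [[0, 0, -3], [0, 0, 0]], [[0, 0, -3.23], [0, 0, 0]], [[0, 0, -3.23], [0, 0, 0]], [[0, 0, -3.23], [0, 0, 0]]]'

```text
time: 10.15
tool_pos: [539.1, -2.7, 47.1]
tcp_rot: [179.9, 0.0, 87.0]
ft_force: [-0.5, -0.2, -0.4]
finger_gap: 85.4
grip_force: 0.0
```

Request:
send_rows --steps '[[[0, 0, 0], [0, 0, 0]], [[0, 0, 0], [0, 0, 0]], [[0, 0, 0], [0, 0, 0]], [[0, 0, 0], [0, 0, 0]], [[0, 0, 0], [0, 0, 0]], [[0, 0, 0], [0, 0, 0]], [[0, 0, 0], [0, 0, 0]]]' --fingers 1 --squeeze 60

```text
time: 11.02
tool_pos: [538.2, -2.6, 47.0]
tcp_rot: [-179.9, 0.0, 87.0]
ft_force: [-3.6, 0.9, 6.3]
finger_gap: 32.8
grip_force: 59.4
```

Gripped at the nuts: the gap of 33 mm matches the 34 mm given. Raising along the arc.

Request:
send_rows --steps '[[[0.01, 0.26, 0.43], [0, 0, 0]], [[0.02, 0.48, 0.88], [0, 0, 0]], [[0.03, 0.65, 1.35], [0, 0, 0]], [[0.04, 0.77, 1.83], [0, 0, 0]], [[0.04, 0.85, 2.32], [0, 0, 0]], [[0.04, 0.87, 2.82], [0, 0, 0]], [[0.04, 0.85, 3.32], [0, 0, 0]], [[0.04, 0.77, 3.82], [0, 0, 0]], [[0.04, 0.77, 3.82], [0, 0, 0]]]' --squeeze 80

```text
time: 12.15
tool_pos: [539.5, 19.3, 160.3]
tcp_rot: [-180.0, 0.1, 86.9]
ft_force: [6.2, -5.2, -12.9]
finger_gap: 32.3
grip_force: 81.0
```

Request:
send_rows --steps '[[[0, -0.05, 0.24], [0, 0, 0]], [[0, -0.12, 0.48], [0, 0, 0]], [[0, -0.2, 0.72], [0, 0, 0]], [[0, -0.29, 0.95], [0, 0, 0]], [[0, -0.39, 1.18], [0, 0, 0]], [[0, -0.41, 1.22], [0, 0, 0]], [[0, -0.41, 1.22], [0, 0, 0]], [[0, -0.41, 1.22], [0, 0, 0]]]'

```text
time: 13.15
tool_pos: [538.7, 7.8, 194.6]
tcp_rot: [-179.8, 0.0, 86.9]
ft_force: [6.3, -4.0, -17.1]
finger_gap: 31.9
grip_force: 80.8
```

Run:
```python
from h import *
s=snapshot("scene");q=sense();print(q["tool_pos"],q["tcp_rot"],q["ft_force"],q["wrist_torque"],q["grip_force"],q["finger_gap"])
print("upper axle px",proj(s,[538.8+17,8.8,215]),"hinge",proj(s,[533+24,-127,150]))
save("f2.png",cv2.resize(s["img"][90:240,160:340],(720,600),interpolation=cv2.INTER_CUBIC))
```

```text
[538.69814021   7.75192348 194.64696414] [-1.79797476e+02  2.70018189e-02  8.69349145e+01] [  5.90731004  -3.93618635 -17.15014153] [-0.02863123 -1.00958831  0.04897282] 80.8422589302063 32.294260952970234
upper axle px [258.759318   167.92577764] hinge [203.32430314 187.21057567]
```

View pics/f2.png

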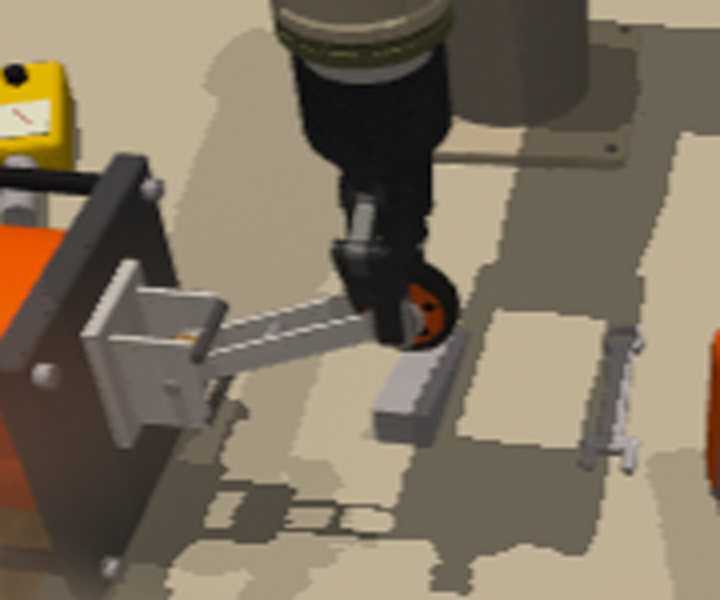

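The arm is up, with the wheel at crop (425,310) and the nut still between the pads. Pressing a little further up to be sure of the stop.

Request:
send_rows --steps '[[[0, -0.03, 0.08], [0, 0, 0]], [[0, -0.06, 0.16], [0, 0, 0]], [[0, -0.06, 0.16], [0, 0, 0]], [[0, -0.06, 0.16], [0, 0, 0]]]'

```text
time: 13.7
tool_pos: [538.6, 5.5, 199.2]
tcp_rot: [-179.8, 0.1, 86.9]
ft_force: [5.5, -5.1, -17.7]
finger_gap: 32.2
grip_force: 80.9
```

Request:
send_rows --steps '[[[0, -0.03, 0.08], [0, 0, 0]], [[0, -0.06, 0.16], [0, 0, 0]], [[0, -0.06, 0.16], [0, 0, 0]], [[0, -0.06, 0.16], [0, 0, 0]]]'

```text
time: 14.2
tool_pos: [538.4, 3.7, 202.9]
tcp_rot: [-179.7, 0.1, 86.9]
ft_force: [7.7, -5.5, -24.4]
finger_gap: 32.0
grip_force: 83.8
```

Run:
```python
from h import *
s=snapshot("scene");q=sense();print(q["tool_pos"],q["ft_force"],q["grip_force"])
for x in(0,):print("axle+17 px",proj(s,[538.8+17,8.8,215]),proj(s,[538.8+17,8.8,205]),proj(s,[538.8+17,13.8,215]), "wheel c",proj(s,[538.8,8.8,215]))
print(finder.pinpoint("fork","scene")[:1])
save("f3.png",cv2.resize(s["img"][130:205,190:290],(800,600),interpolation=cv2.INTER_CUBIC))
```

```text
[538.3643203    3.69081666 202.85259871] [  7.78585783  -5.68756626 -23.84791357] 83.75209093093872
axle+17 px [258.759318   167.92577764] [259.20529012 171.39847822] [261.02537452 168.024947  ] wheel c [260.00875733 162.97381193]
[{'at': [0.603, 0.4387], 'confidence': 0.62}]
```

View pics/f3.png

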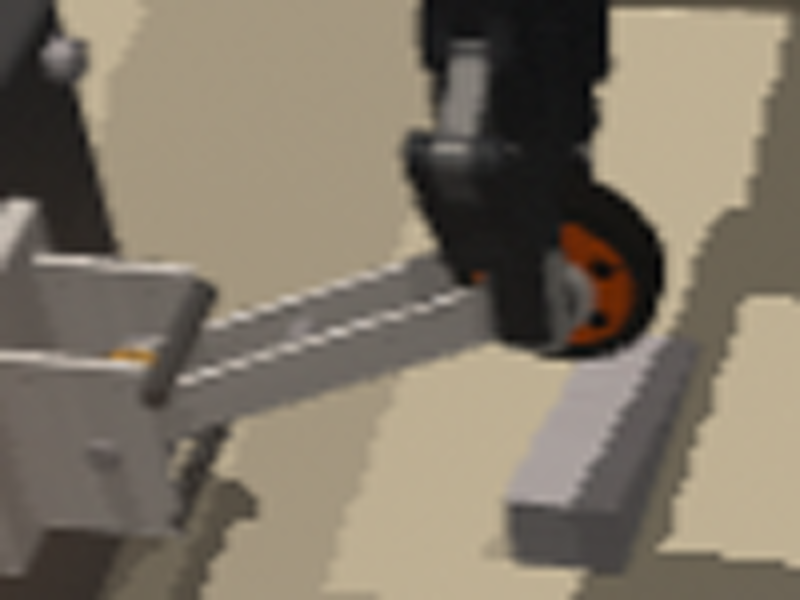

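Request:
send_rows --steps '[[[0, 0, 0.06], [0, 0, 0]], [[0, 0, 0.12], [0, 0, 0]], [[0, 0, 0.12], [0, 0, 0]], [[0, 0, 0.12], [0, 0, 0]]]' --squeeze 110

```text
time: 14.8
tool_pos: [538.1, 3.7, 203.3]
tcp_rot: [-179.6, 0.1, 86.9]
ft_force: [19.1, -6.8, -44.5]
finger_gap: 31.2
grip_force: 113.8
```

That is the hard stop: 20 N more for 0.4 mm of motion. Easing the push slightly, then holding.

Request:
send_rows --steps '[[[0, 0, -0.06], [0, 0, 0]], [[0, 0, -0.06], [0, 0, 0]], [[0, 0, -0.06], [0, 0, 0]], [[0, 0, -0.06], [0, 0, 0]], [[0, 0, -0.06], [0, 0, 0]], [[0, 0, -0.06], [0, 0, 0]], [[0, 0, -0.06], [0, 0, 0]], [[0, 0, -0.06], [0, 0, 0]]]'

```text
time: 15.8
tool_pos: [538.3, 3.7, 203.2]
tcp_rot: [-179.7, 0.1, 86.9]
ft_force: [13.1, -6.1, -33.2]
finger_gap: 30.7
grip_force: 115.1
```

```bash
python3 -c "
from h import *
s=sense();print(s['tool_pos'],s['ft_force'],s['grip_force'],s['finger_gap'],s['time'])
print(order.hand_in())"
```

```text
[538.26601447   3.68465167 203.16185179] [ 13.11518568  -6.06699859 -33.19217433] 115.06321907043457 30.675858868031856 15.8
the job is handed in; nothing more can be done
None
```

I turned the start key to its stop and let it spring back, raised the measuring-wheel arm and left it gripped hard against its upper stop, then handed the job in at 15.8 s; no verdict came back.

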